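# Ring for the checker and hold out the sample tray

## Task

Call the checker by pressing the desk bell's plunger right down to its stop; then lift the sample tray by its blue handle and carry it to her green checking mat without letting either ball come out of its pocket. Do not set it down: finish while still holding the tray level and still in the air, about 10 cm above the middle of the mat, for her to take. Leave the ring gauge, glue jar and tape roll where they are.

Things in the scene. Friction and masses are not known exactly. Their poses are not given: they have to be found in the camera images.
- tray: Loose white sample tray, 200 mm long (its x) by 120 mm wide (its y), rim 25 mm high, about 0.26 kg plus two balls. A steel hoop over its middle carries the blue handle. Origin: centre of its underside; z up when level.
- grip (a point): Middle of the tray's blue handle, 100 mm straight above the tray's origin. The handle bar lies along the tray's y: 92 mm long, 16 mm wide (tray x), its blue part spans 91 to 109 mm above the tray's underside. Hoop legs stand at both ends, 62 mm either side of the middle. Between handle and the ball tops there is 42 mm of height.
- seat_a (a point): Point of the tray where the yellow ball's centre sits when it is in its pocket: 60 mm from the tray's middle along tray +x, 29 mm above the underside. The pocket is a 22 mm wide round hole, so the ball sits only 3 mm deep and rolls over the rim if the tray tips about 30 degrees or is jerked.
- seat_b (a point): The same for the orange ball, 60 mm along tray -x.
- ball_a_center (a point): Centre of the loose yellow ball, 40 mm across, 24 g, in pocket a.
- ball_b_center (a point): Centre of the loose orange ball, 40 mm across, 24 g, in pocket b.
- bell: Desk bell fixed to the bench: black round foot 85 mm across, chrome dome 77 mm across whose top is 45 mm above the bench. Origin: centre of its underside.
- plunger_top (a point): Top of the bell's plunger head, a steel button 18 mm across on the dome's middle, 60 mm above the bench when up.
- plunger (a joint): Plunger travel in m: 0 up, 0.006 fully down on its stop; it moves straight down. A spring pushes it back up (2.4 N at the start, 4.8 N at the stop).
- mat: Green checking mat lying flat, 150 mm (its x) by 220 mm (its y), 3 mm thick, fixed. Origin: centre of its underside, at bench height.
- ring_gauge: Loose steel ring 62 mm across, 9 mm high, lying on the mat; a bystander. Origin: centre of its underside.
- glue: Loose white glue jar with orange lid, 56 mm across, 70 mm tall, standing; a bystander. Origin: centre of its underside.
- tape: Loose roll of brown tape lying flat, 96 mm across, 48 mm high; a bystander. Origin: centre of its underside.

How it is judged:
By the outcome, as a careful person would: the job done as asked, in the order asked, and still so for the second after the job is handed in, while the arm keeps its last pose, push and grip.
It also fails if it takes over 62 s, if anything falls off the work surface, if the arm or the gripper's body presses on something with over 40 N, if the wrist force passes 120 N, or if a joint passes its speed limit or range.

## Robot

A 6-joint arm with a two-finger parallel gripper is mounted at the origin on the work surface. World frame = base frame: x ahead of the robot, y to its left, z up, the work surface at z = 0. Lengths are in m, angles in rad, forces in N, time in s.
With the tool pointing down it reaches from about 0.3 to 0.875 m from the base axis. Payload 6.4 kg.
Tool frame: the origin (TCP) lies at the very end of the fingers, on their centre line; the grasp point (between the pads) lies 19 mm behind it; z points along the fingers, y is the direction in which the jaws open and shut (so a half turn about z gives the same grasp; the last joint's range is limited). The gripper opens to 85 mm and grips with 20 to 120 N. Pads are 22 mm wide; open, the fingers measure 114 mm over their backs; the gripper's body (76 mm by 85 mm) begins 54 mm behind the grasp point. The pads swing forward as they close: fully open they stand 13 mm farther back than shut.
Start: joints at [1.13, 0.181, 1.607, -0, 1.354, -0.206], TCP at [0.134, 0.559, 0.231] pointing down, gripper open.
Joint ranges: [-2.99, 2.99], [-0.89, 2.07], [0.3, 2.58], [-1.14, 4.28], [0, 2.63], [-3.12, 3.12]. Speed limits (rad/s): [2.57, 2.57, 3.01, 3.14, 3.14, 3.14].

## Interface

Orientations are given as a unit quaternion [w, x, y, z].
In Python, from bench import * gives the robot as it stands.
- The arm moves only by the tool arm_command, never from a script. Its argument "motion" is text: rows parted by semicolons, each of 7 numbers parted by spaces: the shift along the tool's x, y, z in units of 0.2 m (1.0 is 0.2 m), then the turn, a rotation vector about the tool's x, y, z in units of 60 degrees (1.0 is 60 degrees), then the opening, from 0 (shut) to 1 (fully open). In form: tx ty tz ax ay az grip; .... A call has 1 to 10 rows; each row shifts and turns the pose as measured when the row begins, along the tool's axes as they then stand; what a row does not reach is not made up. A row lasts 1/12 s, in which the tool goes at most 41.7 mm and 7.16 degrees, less where a joint would pass 70% of its speed; a pose out of reach is approached as far as the arm can. A call with a number of a shift or a turn outside -1 to 1 is refused whole. A call with a gripper value outside its range is refused whole. The fingers move at their own pace and stop on an object; the grip force is fixed at half the most. Time passes only in rows, so rows that do not move let the fingers close. It gives the time, the measured TCP pose, the force and the opening at its end, in the units of the state.
- get_obs(): the state, without advancing time (a new reading comes with each control period).
- camera(name): name is "side" or "top" or "wrist"; returns a dict with "img" (480x640x3 uint8, red, green, blue), "intrinsics" (3x3 intrinsics, pixels), "distortion" ([k1, k2, p1, p2, k3] as OpenCV has them; the pictures are not rectified), "pose" (4x4, takes a point from camera to world coordinates); the wrist camera has in their place "mount" (4x4, takes a point from camera to tool coordinates, whose origin is the TCP and whose axes are the flange's). Camera axes: x right, y down, z forward; pixel columns grow to the right and rows downward; lengths in m; the calibration is good to about 2 mm. A picture is of the moment at which its call begins: read the wrist's pose just before it. There is no depth.
- hand_in(): hands the job in, once; it reports no verdict.
Trained networks look in the newest picture that a camera, given by its name, has taken for a name from the list of things; names that differ only in an ending like _2 or _b are one class to them, and where a whole thing is asked for, a point or a joint stands for the part that bears it (a point fixed in the world has none). Each returns a list of dicts, best first, with "conf" (0 to 1); they miss things now and then, are a little off and sometimes report something else, mostly with a low value. They report only what shows in the picture. A call takes as long as a camera call.
- search_frame(camera, target): "box" ([left, top, right, bottom] in pixels, round what is visible of it).
The state is a dict: "time_s": time; "q": joint angles; "dq": joint speeds; "joint_efforts": joint torques, N m; "eef_pos": TCP position; "eef_rot": TCP orientation; "wrist_force": force on the tool from outside, world axes, zero at the start; "torque": the same for the moment, N m; "opening": opening from 0.0 (shut) to 1.0 (fully open).
Only numpy, scipy, OpenCV 4.12 (cv2) and the standard library are available. Lean on these libraries where they do the work, as an engineer would, in place of code of your own. Each camera call takes 0.05 s, during which the arm holds its last target.

## Working session

There is one attempt and no reset: what is moved stays moved. The work goes in short steps, Python scripts to look and compute and a tool call to move; the robot and the scene stay as the last step left them, time stands still between calls to the robot, and variables do not carry over. Pictures are saved under pics/ and viewed, and the job is handed in when it is done.

Besides the shell and the picture viewer there is one more tool, called after "Emit:" in YAML: its name, and indented under it one key for each argument. arm_command: Moves the arm, as the interface text tells. Shifts and turns lie within -1 to 1; 1 stands for 0.2 m of shift or 60 degrees of turn. Its arguments: {"type":"object","properties":{"motion":{"type":"string"}},"required":["motion"]}

```bash
mkdir -p pics; ls; python3 - <<'E'
from bench import *
import cv2,json
o=get_obs();print(o)
for n in ["top","side","wrist"]:
    c=camera(n);cv2.imwrite(f"pics/{n}0.png",c["img"][:,:,::-1])
    print(n,{k:v for k,v in c.items() if k!="img"})
    for t in ["tray","grip","ball_a_center","ball_b_center","bell","plunger_top","mat","ring_gauge","glue","tape"]:
        print(n,t,search_frame(n,t)[:2])
E
```

```text
pics
{'time_s': 0.0, 'q': array([ 1.12968655e+00,  1.81545438e-01,  1.60798250e+00, -1.45766586e-05,
        1.35379277e+00, -2.06273716e-01]), 'dq': array([-0.00016304, -0.0002343 , -0.0012101 ,  0.00055316,  0.00062404,
        0.00077359]), 'joint_efforts': array([-4.05310857e-05, -4.44869184e+01, -3.51339555e+01, -2.80816130e-04,
        8.75629135e-03,  1.24048483e-05]), 'eef_pos': array([0.13353081, 0.55872643, 0.230394  ]), 'eef_rot': array([-2.68072651e-04,  1.17146800e-01,  9.93114233e-01, -8.21416915e-04]), 'wrist_force': array([ 0.68960384,  0.0858434 , -0.18380232]), 'torque': array([ 0.01758615, -0.03776377, -0.01030692]), 'opening': 1.0040586248834087}
top {'intrinsics': array([[457.87299558,   0.        , 319.298398  ],
       [  0.        , 457.87299558, 242.74649754],
       [  0.        ,   0.        ,   1.        ]]), 'distortion': array([-0.0310409,  0.       ,  0.       ,  0.       ,  0.       ]), 'pose': array([[-0.01750528, -0.99574625,  0.09045978,  0.50160151],
       [-0.99981875,  0.0181104 ,  0.00587279,  0.01866072],
       [-0.00748607, -0.09034057, -0.9
[... 2170 characters left out ...]
        , 362.39498723, 238.86280288],
       [  0.        ,   0.        ,   1.        ]]), 'distortion': array([-0.01289045,  0.        ,  0.        ,  0.        ,  0.        ]), 'mount': array([[ 7.59447350e-04, -9.45462258e-01, -3.25730782e-01,
         8.49207128e-02],
       [ 9.99999638e-01,  8.43065308e-04, -1.15553571e-04,
        -7.65448305e-04],
       [ 3.83863862e-04, -3.25730576e-01,  9.45462556e-01,
        -1.42865125e-01],
       [ 0.00000000e+00,  0.00000000e+00,  0.00000000e+00,
         1.00000000e+00]])}
wrist tray []
wrist grip []
wrist ball_a_center []
wrist ball_b_center []
wrist bell []
wrist plunger_top []
wrist mat []
wrist ring_gauge []
wrist glue []
wrist tape []
```

View pics/top0.png

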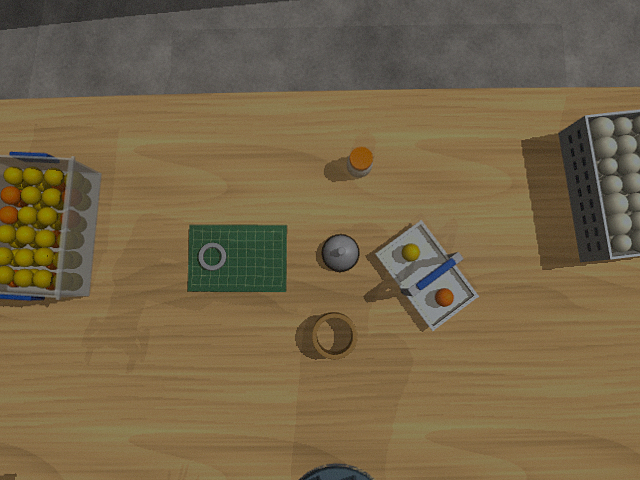

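View pics/side0.png

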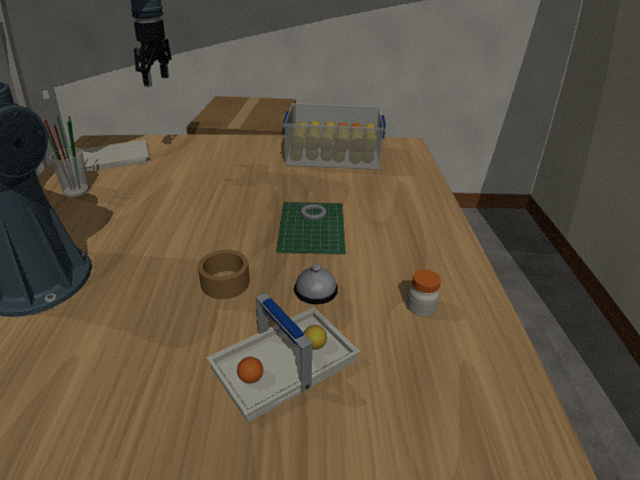

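View pics/wrist0.png

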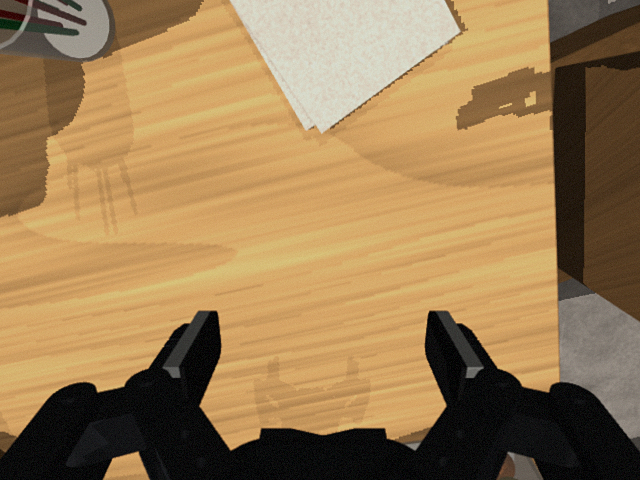

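The top view shows the mat at (238,258), the bell at (341,252), and the tray with its blue handle from about (412,288) to (460,258). The yellow ball is at (411,252) and the orange one at (445,297). The side view agrees. Next I'll compute positions.

```bash
cat > h.py <<'E'
from bench import *
import numpy as np, cv2
from scipy.spatial.transform import Rotation as R
def ray(c,px,pose=None):
    p=cv2.undistortPoints(np.array([[px]],float),c["intrinsics"],c["distortion"])[0,0]
    P=c["pose"] if pose is None else pose
    d=P[:3,:3]@np.array([p[0],p[1],1]); return P[:3,3],d/np.linalg.norm(d)
def onplane(c,px,z,pose=None):
    o,d=ray(c,px,pose); return o+d*(z-o[2])/d[2]
def tri(rs):
    A=sum(np.eye(3)-np.outer(d,d) for o,d in rs); b=sum((np.eye(3)-np.outer(d,d))@o for o,d in rs)
    x=np.linalg.solve(A,b); return x,[np.linalg.norm((np.eye(3)-np.outer(d,d))@(x-o)) for o,d in rs]
def tool(o):
    w,x,y,z=o["eef_rot"]; return R.from_quat([x,y,z,w])
def wpose(c,o):
    T=np.eye(4);T[:3,:3]=tool(o).as_matrix();T[:3,3]=o["eef_pos"];return T@c["mount"]
def proj(c,X,pose=None):
    P=np.linalg.inv(c["pose"] if pose is None else pose)
    rv=cv2.Rodrigues(P[:3,:3])[0]
    return cv2.projectPoints(np.array(X,float).reshape(-1,1,3),rv,P[:3,3],c["intrinsics"],c["distortion"])[0][:,0]
E
python3 - <<'E'
from h import *
np.set_printoptions(precision=4,suppress=True)
t=camera("top");s=camera("side")
cen=lambda b:((b[0]+b[2])/2,(b[1]+b[3])/2)
for n,a,b in [("yel",(402.9,243.3,420.2,261.9),(303.7,325.1,328.7,348.9)),("or",(437.9,288.9,452.9,306.1),(237.6,354.9,264.1,382.1)),("plung",(334.6,249.4,346.2,255.6),(312.5,265.2,318.4,270.6))]:
    print(n,tri([ray(t,cen(a)),ray(s,cen(b))]), onplane(t,cen(a),.029 if n!="plung" else .06))
print("belltop",onplane(t,(342,255.8),.02))
print("mat",[onplane(t,p,.003) for p in [(188,225.5),(286.5,225),(287.5,291),(188,291)]])
print("ring",onplane(t,(212.5,256),.009))
hsv=cv2.cvtColor(t["img"],cv2.COLOR_RGB2HSV)
def comp(img,lo,hi):
    hsv=cv2.cvtColor(img,cv2.COLOR_RGB2HSV)
    m=cv2.inRange(hsv,lo,hi);n,l,st,ce=cv2.connectedComponentsWithStats(m)
    return [(st[i],ce[i],cv2.minAreaRect(np.argwhere(l==i)[:,::-1].astype(np.float32))) for i in range(1,n) if st[i][4]>80]
for c,n in((t,"top"),(s,"side")):
    for x in comp(c["img"],(100,120,50),(130,255,255)): print(n,"blue",x)
    for x in comp(c["img"],(60,60,30),(90,255,255)): print(n,"green",x)
big=cv2.resize(t["img"][200:350,280:500],None,fx=3.6,fy=3.6,interpolation=cv2.INTER_CUBIC);cv2.imwrite("pics/tz.png",big[:,:,::-1])
big=cv2.resize(s["img"][250:430,190:370],None,fx=3.3,fy=3.3,interpolation=cv2.INTER_CUBIC);cv2.imwrite("pics/sz.png",big[:,:,::-1])
E
```

```text
yel (array([ 0.5683, -0.174 ,  0.0331]), [np.float64(0.0021493805264880786), np.float64(0.0021493805264881857)]) [ 0.5664 -0.1748  0.029 ]
or (array([ 0.4705, -0.2422,  0.0359]), [np.float64(0.001764843454177055), np.float64(0.0017648434541770413)]) [ 0.4685 -0.2442  0.029 ]
plung (array([ 0.5689, -0.0197,  0.0551]), [np.float64(0.0012263806454009428), np.float64(0.0012263806454012845)]) [ 0.5673 -0.0196  0.06  ]
belltop [ 0.5628 -0.0245  0.02  ]
mat [array([0.638 , 0.3187, 0.003 ]), array([0.635 , 0.0973, 0.003 ]), array([0.4882, 0.0967, 0.003 ]), array([0.4917, 0.3175, 0.003 ])]
ring [0.5681 0.2617 0.009 ]
top blue (array([ 10, 152,  42,   5, 117], dtype=int32), array([ 29.5385, 153.8718]), ((30.50828742980957, 153.84254455566406), (41.153568267822266, 2.9958534240722656), 3.012787342071533))
top blue (array([417, 259,  39,  31, 330], dtype=int32), array([435.5   , 273.8848]), ((435.62030029296875, 273.8061218261719), (7.457357883453369, 44.78652572631836), 53.61565017700195))
top blue (array([  0, 294,  41,   6, 148], dtype=int32), array([ 17.4392, 297.0676]), ((19.959144592285156, 297.1537170410156), (40.2339973449707, 4.179345607757568), 3.5763344764709473))
top green (array([ 188,  225,   98,   67, 4798], dtype=int32), array([240.7522, 258.7868]), ((236.5, 258.0), (66.0, 97.0), 90.0))
top green (array([204, 249,  15,  17, 189], dtype=int32), array([211.2328, 256.6243]), ((211.0, 257.0), (16.0, 14.0), 90.0))
side blue (array([263, 299,  41,  40, 472], dtype=int32), array([283.0763, 318.3898]), ((282.9501647949219, 317.99749755859375), (50.77753829956055, 9.816519737243652), 47.862403869628906))
side green (array([ 277,  202,   68,   52, 2573], dtype=int32), array([310.9436, 230.2246]), ((311.062744140625, 227.55287170410156), (67.10615539550781, 49.855411529541016), 1.4688007831573486))
```

View pics/tz.png

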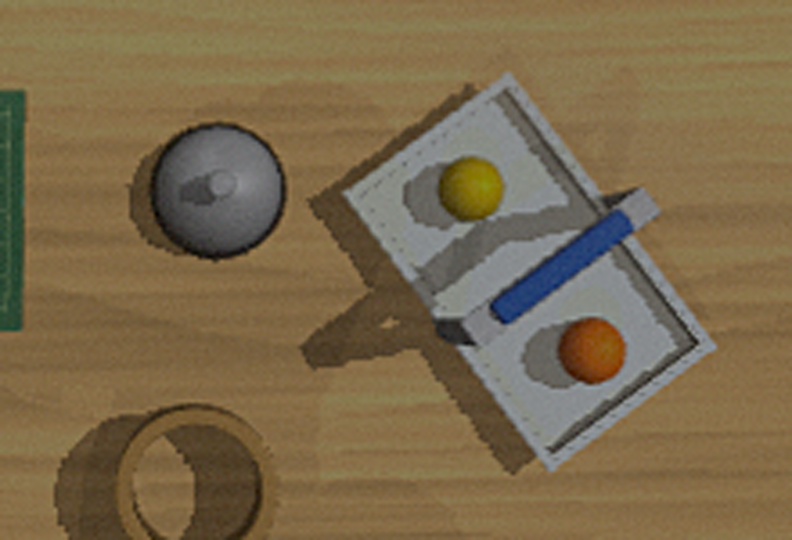

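View pics/sz.png

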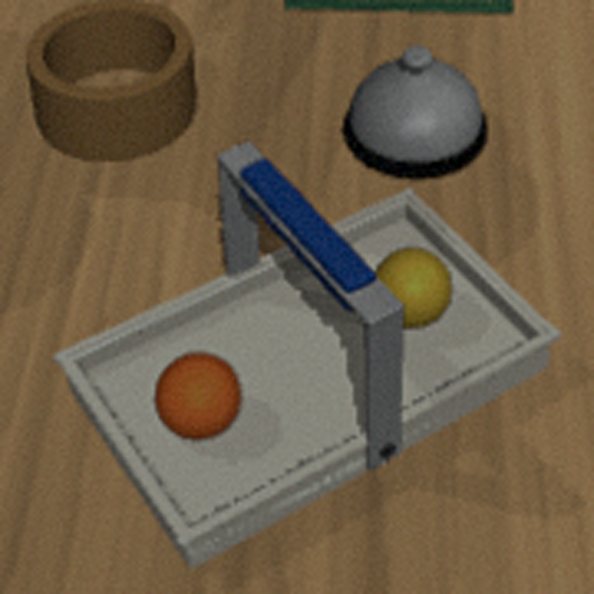

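```bash
python3 - <<'E'
from h import *
np.set_printoptions(precision=4,suppress=True)
t=camera("top");s=camera("side")
Z=lambda x,y:(280+x/3.6-.4,200+y/3.6-.4)
S=lambda x,y:(190+x/3.3-.4,250+y/3.3-.4)
print("plung",onplane(t,Z(222,184),.06),tri([ray(t,Z(222,184)),ray(s,S(417,55))]))
cs=[onplane(t,Z(*p),.025) for p in [(507,73),(343,193),(551,470),(716,348)]]
print(cs,np.mean(cs,0)); d=cs[0]-cs[3]; print(np.linalg.norm(d),np.degrees(np.arctan2(d[1],d[0]))); d=cs[1]-cs[2]; print(np.linalg.norm(d),np.degrees(np.arctan2(d[1],d[0])))
a,b=onplane(t,Z(498,312),.109),onplane(t,Z(626,220),.109);d=b-a
print("handle",onplane(t,(435.6,273.8),.109),np.linalg.norm(d),np.degrees(np.arctan2(d[1],d[0])))
print(tri([ray(t,(435.6,273.8)),ray(s,S(308,225))]))
print("bell base", onplane(t,Z(219,190),.02))
print("mat side",[onplane(s,p,.003) for p in [(311,227.7)]])
print(proj(t,[[.5667,-.0207,.06]]),proj(s,[[.5667,-.0207,.06]]))
E
```

```text
plung [ 0.571  -0.0215  0.06  ] (array([ 0.571 , -0.0215,  0.0603]), [np.float64(3.496806660042484e-05), np.float64(3.496806660052327e-05)])
[array([ 0.638 , -0.1976,  0.025 ]), array([ 0.5668, -0.0958,  0.025 ]), array([ 0.3993, -0.2151,  0.025 ]), array([ 0.4696, -0.317 ,  0.025 ])] [ 0.5184 -0.2064  0.025 ]
0.20649771589173724 35.33956687439536
0.20565869364601277 35.46422425150539
handle [ 0.5182 -0.2054  0.109 ] 0.08773243203098981 -55.86892783696703
(array([ 0.5192, -0.206 ,  0.1063]), [np.float64(0.0009359190825429138), np.float64(0.0009359190825428195)])
bell base [ 0.5703 -0.0212  0.02  ]
mat side [array([0.5625, 0.2007, 0.003 ])]
[[340.9459 252.7769]] [[313.6734 266.145 ]]
```

Plunger top is at (0.571, -0.0215, 0.060), where triangulation and the known height agree. The tray is centred at (0.518, -0.206) with a yaw of 35.3°, and the mat at (0.563, 0.2075). I'm moving towards the bell with the gripper closing.

Emit:
arm_command:
  motion: "-0.06 -0.05 0 0 0 0 0; -0.14 -0.1155 0 0 0 0 0; -0.14 -0.1155 0 0 0 0 0; -0.14 -0.1155 0 0 0 0 0; -0.14 -0.1155 0 0 0 0 0; -0.14 -0.1155 0 0 0 0 0; -0.14 -0.1155 0 0 0 0 0; -0.14 -0.1155 0 0 0 0 0; -0.14 -0.1155 0 0 0 0 0; -0.14 -0.1155 0 0 0 0 0"

```text
time_s: 2.68
eef_pos: [0.3439, 0.2807, 0.2314]
eef_rot: [0.001, 0.11, 0.994, 0.003]
wrist_force: [0.3, 0.6, -0.5]
opening: 0.002
```

```bash
cat >> h.py <<'E'
def go(x,yaw=None):
    o=get_obs();r=tool(o);d=r.inv().apply(np.array(x)-o["eef_pos"])/.2
    M=r.as_matrix();y=np.degrees(np.arctan2(M[1,1],M[0,1]))
    print("t",round(o["time_s"],2),"pos",o["eef_pos"].round(4),"delta units",d.round(4),"norm mm",round(200*np.linalg.norm(d),1),"yaw y",y.round(2),"zaxis",M[:,2].round(4),"F",o["wrist_force"].round(2),"op",round(o["opening"],3),"q",o["q"].round(2))
    if yaw is not None:
        a=np.radians(yaw);T=np.array([[np.sin(a),np.cos(a),0],[-np.cos(a),np.sin(a),0],[0,0,-1]]).T
        T=np.column_stack([np.cross([np.cos(a),np.sin(a),0],[0,0,-1]),[np.cos(a),np.sin(a),0],[0,0,-1]])
        print("turn units",((r.inv()*R.from_matrix(T)).as_rotvec(degrees=True)/60).round(4))
E
python3 -c "
from h import *
go([.571,-.0215,.231],35.3)"
```

```text
t 2.68 pos [0.3439 0.2807 0.2314] delta units [-1.4396 -1.2246 -0.0024] norm mm 378.0 yaw y 77.31 zaxis [ 0.0025  0.005  -1.    ] F [ 0.31  0.57 -0.47] op 0.002 q [ 0.41 -0.13  1.92  0.    1.34 -0.94]
turn units [ 5.400e-03 -6.000e-04  7.002e-01]
```

Emit:
arm_command:
  motion: "-0.14 -0.12 0 0 0 0 0; -0.14 -0.12 0 0 0 0 0; -0.14 -0.12 0 0 0 0 0; -0.14 -0.12 0 0 0 0 0; -0.14 -0.12 0 0 0 0 0; -0.14 -0.12 0 0 0 0 0; -0.14 -0.12 0 0 0 0 0; -0.14 -0.12 0 0 0 0 0; -0.14 -0.12 0 0 0 0 0; -0.14 -0.12 0 0 0 0 0"

```text
time_s: 3.52
eef_pos: [0.5732, -0.0327, 0.2339]
eef_rot: [0.005, 0.111, 0.994, 0.004]
wrist_force: [0.4, 0.9, -0.2]
opening: -0.002
```

```bash
python3 -c "
from h import *
go([.571,-.0215,.12],35.3)"
```

```text
t 3.52 pos [ 0.5732 -0.0327  0.2339] delta units [0.0279 0.0476 0.5699] norm mm 114.5 yaw y 77.22 zaxis [ 0.0104  0.0064 -0.9999] F [ 0.38  0.89 -0.15] op -0.002 q [-0.27  0.17  1.61  0.01  1.35 -1.62]
turn units [0.0108 0.005  0.6987]
```

Emit:
arm_command:
  motion: "0 0 0 0 0 0.09 0; 0 0 0 0 0 0.09 0; 0 0 0 0 0 0.09 0; 0 0 0 0 0 0.09 0; 0 0 0 0 0 0.09 0; 0 0 0 0 0 0.09 0; 0 0 0 0 0 0.08 0; 0 0 0 0 0 0.08 0; 0 0 0 0 0 0 0; 0 0 0 0 0 0 0"

```text
time_s: 4.35
eef_pos: [0.5777, -0.0437, 0.2323]
eef_rot: [0.004, 0.48, 0.877, 0.004]
wrist_force: [0.1, -0.2, -0.3]
opening: 0.001
```

```bash
python3 -c "
from h import *
go([.571,-.0215,.08],35.3)"
```

```text
t 4.35 pos [ 0.5777 -0.0437  0.2323] delta units [0.1131 0.0232 0.7617] norm mm 154.1 yaw y 32.64 zaxis [ 0.0105  0.0042 -0.9999] F [ 0.11 -0.18 -0.34] op 0.001 q [-0.28  0.18  1.6   0.01  1.35 -0.86]
turn units [ 0.0106  0.0023 -0.0443]
```

Emit:
arm_command:
  motion: "0.0283 0.006 0.1 0.0106 0.0023 -0.0443 0; 0.0283 0.006 0.12 0 0 0 0; 0.0283 0.006 0.12 0 0 0 0; 0.0283 0.006 0.12 0 0 0 0; 0 0 0.1 0 0 0 0; 0 0 0.06 0 0 0 0; 0 0 0 0 0 0 0"

```text
time_s: 4.93
eef_pos: [0.5712, -0.0222, 0.1065]
eef_rot: [0.004, 0.45, 0.893, 0.0]
wrist_force: [-0.2, 0.4, -0.0]
opening: -0.002
```

```bash
python3 -c "
from h import *
go([.571,-.0215,.08],35.3)
c=camera('wrist');cv2.imwrite('pics/w1.png',c['img'][:,:,::-1])
o=get_obs();print(proj(c,[[.571,-.0215,.06],[.571,-.0215,.045]],wpose(c,o)))
c=camera('side');cv2.imwrite('pics/s1.png',cv2.resize(c['img'][140:340,190:440],None,fx=3,fy=3)[:,:,::-1])
"
```

```text
t 4.93 pos [ 0.5712 -0.0222  0.1065] delta units [0.0039 0.0007 0.1323] norm mm 26.5 yaw y 36.55 zaxis [ 0.0068 -0.0024 -1.    ] F [-0.17  0.42 -0.02] op -0.002 q [-0.25  0.31  1.72 -0.    1.1  -0.88]
turn units [0.0039 0.0057 0.0209]
[[324.0970746  267.35955386]
 [323.89972478 257.36970615]]
```

View pics/w1.png

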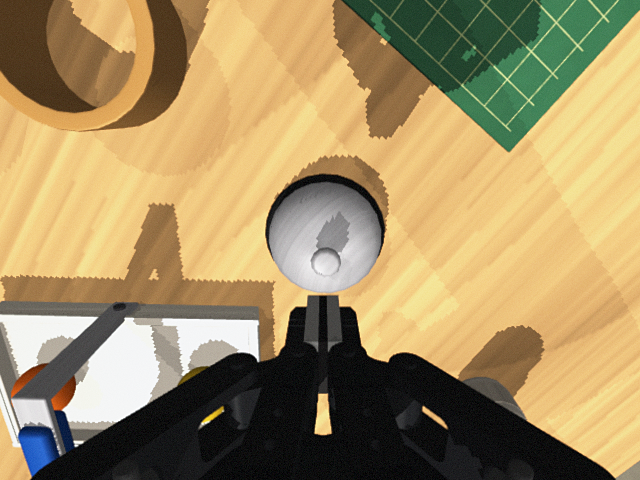

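View pics/s1.png

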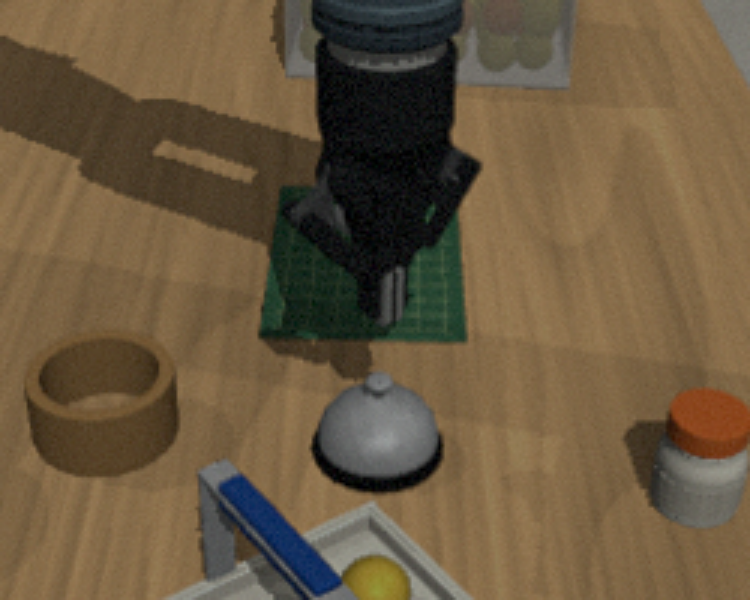

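The wrist view shows the plunger at (326,261), against a prediction of (324,267), so it's about 3 mm off. I'll combine the views.

```bash
python3 -c "
from h import *
o=get_obs();c=camera('wrist');print(onplane(c,(326,261),.06,wpose(c,o)))
go([.5705,-.0205,.062],35.3)
"
```

```text
[ 0.57117211 -0.01858832  0.06      ]
t 5.08 pos [ 0.5737 -0.0229  0.1101] delta units [ 0.0217 -0.0074  0.2404] norm mm 48.3 yaw y 36.46 zaxis [ 0.0124 -0.0038 -0.9999] F [0.04 0.33 0.39] op 0.001 q [-0.25  0.31  1.72 -0.    1.1  -0.88]
turn units [0.0075 0.0099 0.0193]
```

```bash
python3 -c "
from h import *
for i in range(6):
    o=get_obs();print(o['time_s'],o['eef_pos'].round(4),o['q'].round(4),o['wrist_force'].round(2)); camera('side')
"
```

```text
5.0833 [ 0.5737 -0.0229  0.1101] [-2.4620e-01  3.0750e-01  1.7163e+00 -8.0000e-04  1.1048e+00 -8.8220e-01] [0.04 0.33 0.39]
5.1333 [ 0.5742 -0.0231  0.1108] [-2.4630e-01  3.0680e-01  1.7157e+00 -8.0000e-04  1.1047e+00 -8.8190e-01] [ 0.1  -0.08  0.73]
5.1833 [ 0.5744 -0.0232  0.111 ] [-2.4630e-01  3.0640e-01  1.7156e+00 -8.0000e-04  1.1046e+00 -8.8170e-01] [-0.02  0.18 -0.47]
5.2333 [ 0.5744 -0.0232  0.111 ] [-2.4640e-01  3.0640e-01  1.7157e+00 -8.0000e-04  1.1045e+00 -8.8150e-01] [-0.79  0.83 -0.2 ]
5.2833 [ 0.5742 -0.0231  0.1109] [-2.4630e-01  3.0640e-01  1.7159e+00 -8.0000e-04  1.1044e+00 -8.8140e-01] [-0.61 -0.25 -0.04]
5.3333 [ 0.5741 -0.0231  0.1107] [-2.4630e-01  3.0650e-01  1.7162e+00 -7.0000e-04  1.1044e+00 -8.8130e-01] [-0.58 -0.12 -0.58]
```

```bash
python3 -c "
from h import *
o=get_obs();c=camera('wrist');print(search_frame('wrist','plunger_top')[:1]);P=wpose(c,o);print(proj(c,[[.571,-.0215,.06]],P))
cv2.imwrite('pics/w2.png',cv2.resize(c['img'][160:320,240:410],None,fx=3.5,fy=3.5)[:,:,::-1])
for p in [(326,261),(326,263)]: print(onplane(c,p,.06,P))
go([.571,-.0205,.062],35.3)
"
```

```text
[{'box': [306.4, 242.6, 337.2, 270.1], 'conf': 0.59}]
[[321.40226602 261.77554504]]
[ 0.57284948 -0.01954129  0.06      ]
[ 0.57359807 -0.0205482   0.06      ]
t 5.48 pos [ 0.5736 -0.0229  0.1101] delta units [ 0.0201 -0.0051  0.2402] norm mm 48.2 yaw y 36.4 zaxis [ 0.0128 -0.004  -0.9999] F [-0.39  1.05 -0.9 ] op 0.001 q [-0.25  0.31  1.72 -0.    1.1  -0.88]
turn units [0.0077 0.0102 0.0184]
```

View pics/w2.png

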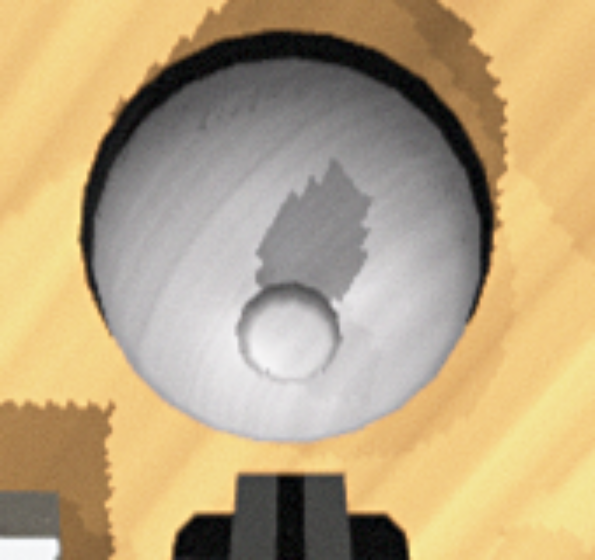

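Emit:
arm_command:
  motion: "0.022 -0.003 0.05 0.008 0.01 0.018 0; 0 0 0.06 0 0 0 0; 0 0 0.06 0 0 0 0; 0 0 0.04 0 0 0 0; 0 0 0 0 0 0 0; 0 0 0 0 0 0 0; 0 0 0 0 0 0 0"

```text
time_s: 6.07
eef_pos: [0.5688, -0.0191, 0.0616]
eef_rot: [-0.002, 0.46, 0.888, -0.001]
wrist_force: [0.3, 0.9, -0.2]
opening: 0.003
```

```bash
python3 -c "
from h import *
go([.571,-.0195,.054],35.3)
"
```

```text
t 6.07 pos [ 0.5688 -0.0191  0.0616] delta units [-0.0083  0.0081  0.038 ] norm mm 7.9 yaw y 35.21 zaxis [-4.9e-03  9.0e-04 -1.0e+00] F [ 0.25  0.87 -0.17] op 0.003 q [-0.24  0.38  1.74 -0.    1.03 -0.86]
turn units [-0.0033 -0.0034 -0.0016]
```

Just above the plunger with no contact yet. I'll press in small steps and watch the force.

Emit:
arm_command:
  motion: "-0.008 0.008 0.015 -0.003 -0.003 0 0; 0 0 0.012 0 0 0 0; 0 0 0.012 0 0 0 0"

```text
time_s: 6.32
eef_pos: [0.5715, -0.0196, 0.0546]
eef_rot: [0.0, 0.46, 0.888, 0.0]
wrist_force: [-2.8, 0.3, 5.5]
opening: -0.001
```

```bash
python3 -c "
from h import *
go([.571,-.0195,.054],35.3)
"
```

```text
t 6.32 pos [ 0.5715 -0.0196  0.0546] delta units [ 0.002  -0.002   0.0029] norm mm 0.8 yaw y 35.21 zaxis [ 3.e-04 -1.e-04 -1.e+00] F [-2.78  0.32  5.52] op -0.001 q [-0.24  0.39  1.73 -0.    1.01 -0.86]
turn units [ 0.0002  0.0003 -0.0014]
```

Emit:
arm_command:
  motion: "0 0 0.014 0 0 0 0; 0 0 0.014 0 0 0 0; 0 0 0.01 0 0 0 0"

```text
time_s: 6.57
eef_pos: [0.5722, -0.0196, 0.0533]
eef_rot: [0.0, 0.46, 0.888, -0.0]
wrist_force: [-12.5, 1.2, 17.8]
opening: 0.004
```

```bash
python3 -c "
from h import *
go([.571,-.0195,.054],35.3)
c=camera('side');cv2.imwrite('pics/s2.png',cv2.resize(c['img'][190:320,250:410],None,fx=4,fy=4)[:,:,::-1])
go([.571,-.0195,.054],35.3)
"
```

```text
t 6.57 pos [ 0.5722 -0.0196  0.0533] delta units [ 0.004  -0.0048 -0.0036] norm mm 1.4 yaw y 35.28 zaxis [-2.e-04 -7.e-04 -1.e+00] F [-12.45   1.21  17.76] op 0.004 q [-0.24  0.4   1.73 -0.    1.01 -0.86]
turn units [-0.0006  0.0004 -0.0003]
t 6.62 pos [ 0.5722 -0.0196  0.0532] delta units [ 0.0042 -0.0047 -0.004 ] norm mm 1.5 yaw y 35.28 zaxis [-1.e-04 -8.e-04 -1.e+00] F [-11.59   2.48  22.07] op 0.001 q [-0.24  0.4   1.73 -0.    1.01 -0.86]
turn units [-0.0005  0.0006 -0.0003]
```

View pics/s2.png

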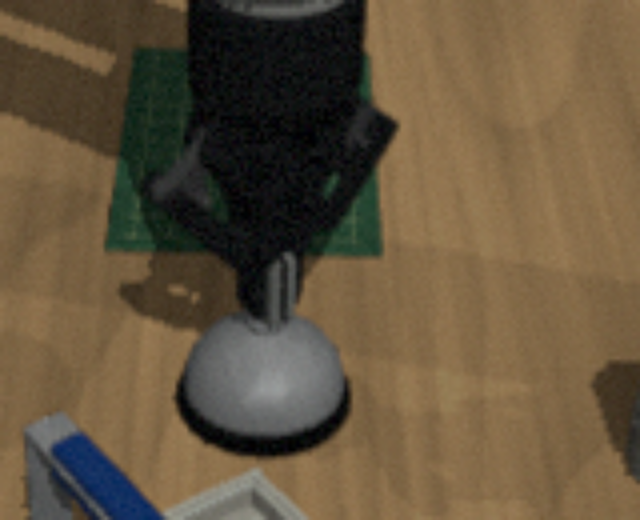

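The force reached 22 N against a 4.8 N spring and z stayed steady at 0.053, so the plunger is on its stop. I'm lifting now.

Emit:
arm_command:
  motion: "0 0 -0.05 0 0 0 0; 0 0 -0.12 0 0 0 0; 0 0 -0.15 0 0 0 0.5; 0 0 -0.15 0 0 0 1; 0 0 -0.15 0 0 0 1; 0 0 -0.08 0 0 0 1; 0 0 0 0 0 0 1"

```text
time_s: 7.2
eef_pos: [0.5733, -0.0198, 0.2006]
eef_rot: [0.003, 0.46, 0.888, 0.0]
wrist_force: [0.2, -0.5, -0.3]
opening: 0.708
```

```bash
python3 -c "
from h import *
go([.5184,-.206,.19],35.3)
c=camera('side');cv2.imwrite('pics/s3.png',cv2.resize(c['img'][190:430,200:440],None,fx=2.5,fy=2.5)[:,:,::-1])
"
```

```text
t 7.2 pos [ 0.5733 -0.0198  0.2006] delta units [-0.601  -0.7619  0.0535] norm mm 194.4 yaw y 35.28 zaxis [ 0.0047 -0.0019 -1.    ] F [ 0.24 -0.49 -0.27] op 0.708 q [-0.24  0.2   1.64 -0.    1.29 -0.86]
turn units [ 0.0026  0.0041 -0.0004]
```

View pics/s3.png

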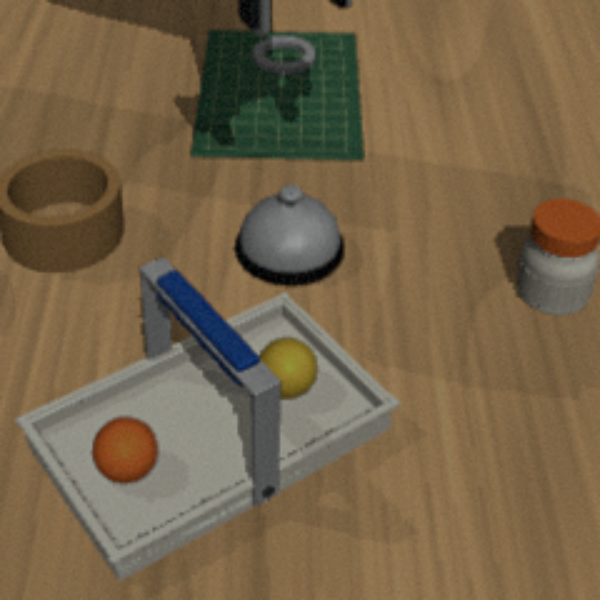

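The plunger is back up and nothing has been disturbed. I'm moving over the tray handle at z≈0.2.

Emit:
arm_command:
  motion: "-0.05 -0.06 0 0.002 0.004 0 1; -0.1 -0.13 0 0 0 0 1; -0.1 -0.13 0 0 0 0 1; -0.1 -0.13 0 0 0 0 1; -0.1 -0.13 0 0 0 0 1; -0.1 -0.12 0 0 0 0 1; -0.05 -0.06 0 0 0 0 1; 0 0 0 0 0 0 1; 0 0 0 0 0 0 1; 0 0 0 0 0 0 1"

```text
time_s: 8.08
eef_pos: [0.5109, -0.209, 0.1828]
eef_rot: [-0.008, 0.458, 0.889, 0.001]
wrist_force: [-0.4, 0.9, 0.3]
opening: 0.999
```

```bash
python3 -c "
from h import *
np.set_printoptions(precision=4,suppress=True)
go([.5184,-.206,.19],35.3)
o=get_obs();c=camera('wrist');P=wpose(c,o);cv2.imwrite('pics/w3.png',c['img'][:,:,::-1])
a=np.radians(125.3);u=np.array([np.cos(a),np.sin(a),0])
g=np.array([.5184,-.206,.109])
print(proj(c,[g,g+u*.046,g-u*.046],P))
"
```

```text
t 8.08 pos [ 0.5109 -0.209   0.1828] delta units [-0.0089  0.0388 -0.0362] norm mm 10.8 yaw y 35.43 zaxis [-0.0135  0.0101 -0.9999] F [-0.44  0.92  0.26] op 0.999 q [-0.6   0.19  1.7   0.    1.27 -1.22]
turn units [-0.0049 -0.0153  0.0021]
[[337.0803 257.3824]
 [338.2503 186.2372]
 [336.0337 320.2684]]
```

View pics/w3.png

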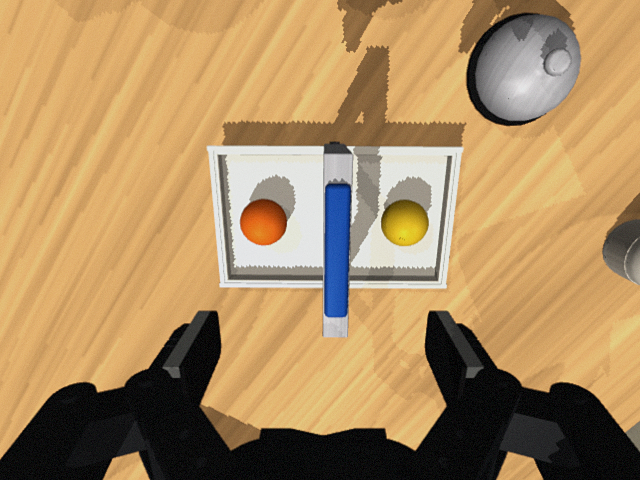

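The predicted handle ends (338,186)/(336,320) match the picture (338,184)/(336,317) within about 1 mm. I'm centring and descending.

Emit:
arm_command:
  motion: "-0.008 0.037 0 -0.005 -0.015 0.002 1; 0 0 0 0 0 0 1; 0 0 0.05 0 0 0 1; 0 0 0.08 0 0 0 1; 0 0 0.08 0 0 0 1; 0 0 0.08 0 0 0 1; 0 0 0 0 0 0 1; 0 0 0 0 0 0 1; 0 0 0 0 0 0 1"

```text
time_s: 8.88
eef_pos: [0.5214, -0.1972, 0.1204]
eef_rot: [0.001, 0.454, 0.891, 0.001]
wrist_force: [0.5, 0.1, 0.6]
opening: 0.997
```

```bash
python3 -c "
from h import *
go([.518,-.2055,.081],35.3)
"
```

```text
t 8.88 pos [ 0.5214 -0.1972  0.1204] delta units [-0.0234 -0.0388  0.1969] norm mm 40.4 yaw y 35.99 zaxis [ 0.0027  0.     -1.    ] F [0.51 0.06 0.57] op 0.997 q [-0.58  0.27  1.75  0.    1.13 -1.2 ]
turn units [0.0022 0.0015 0.0114]
```

Emit:
arm_command:
  motion: "-0.023 -0.038 0 0.002 0.001 0.011 1; 0 0 0 0 0 0 1; 0 0 0.03 0 0 0 1; 0 0 0.03 0 0 0 1; 0 0 0.03 0 0 0 1; 0 0 0 0 0 0 1; 0 0 0 0 0 0 1; 0 0 0 0 0 0 1"

```text
time_s: 9.55
eef_pos: [0.5196, -0.2076, 0.1039]
eef_rot: [0.003, 0.46, 0.888, -0.001]
wrist_force: [0.2, -0.3, -1.1]
opening: 1.001
```

```bash
python3 -c "
from h import *
go([.518,-.2055,.081],35.3)
"
```

```text
t 9.55 pos [ 0.5196 -0.2076  0.1039] delta units [ 0.0139 -0.0006  0.1146] norm mm 23.1 yaw y 35.25 zaxis [ 0.0052 -0.0039 -1.    ] F [ 0.18 -0.28 -1.09] op 1.001 q [-0.59  0.29  1.75 -0.    1.09 -1.21]
turn units [ 0.0019  0.0059 -0.0008]
```

Emit:
arm_command:
  motion: "0.01 0 0.03 0.002 0.006 0 1; 0 0 0.03 0 0 0 1; 0 0 0.03 0 0 0 1; 0 0 0.02 0 0 0 1; 0 0 0 0 0 0 1; 0 0 0 0 0 0 1; 0 0 0 0 0 0 1"

```text
time_s: 10.13
eef_pos: [0.5181, -0.2054, 0.0789]
eef_rot: [-0.001, 0.46, 0.888, 0.0]
wrist_force: [0.2, -0.6, 0.5]
opening: 0.999
```

```bash
python3 -c "
from h import *
go([.518,-.2055,.081],35.3)
o=get_obs();c=camera('wrist');cv2.imwrite('pics/w4.png',c['img'][:,:,::-1])
c=camera('side');cv2.imwrite('pics/s4.png',cv2.resize(c['img'][190:430,170:410],None,fx=2.5,fy=2.5)[:,:,::-1])
"
```

```text
t 10.13 pos [ 0.5181 -0.2054  0.0789] delta units [-0.0003 -0.0008 -0.0103] norm mm 2.1 yaw y 35.27 zaxis [-0.0017  0.0012 -1.    ] F [ 0.19 -0.61  0.47] op 0.999 q [-0.59  0.33  1.76  0.    1.05 -1.21]
turn units [-0.0006 -0.0019 -0.0005]
```

View pics/w4.png

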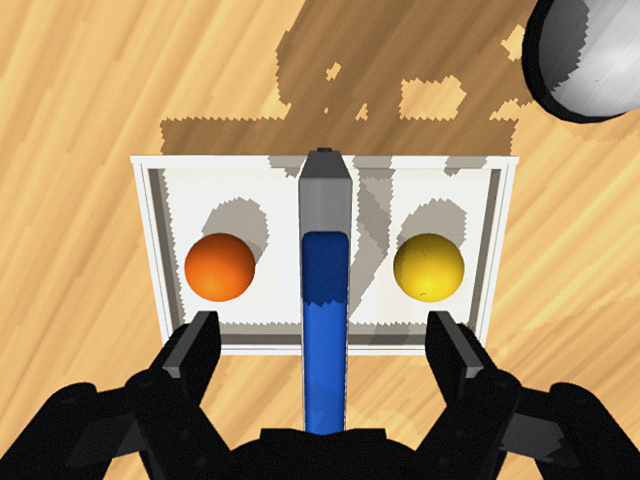

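View pics/s4.png

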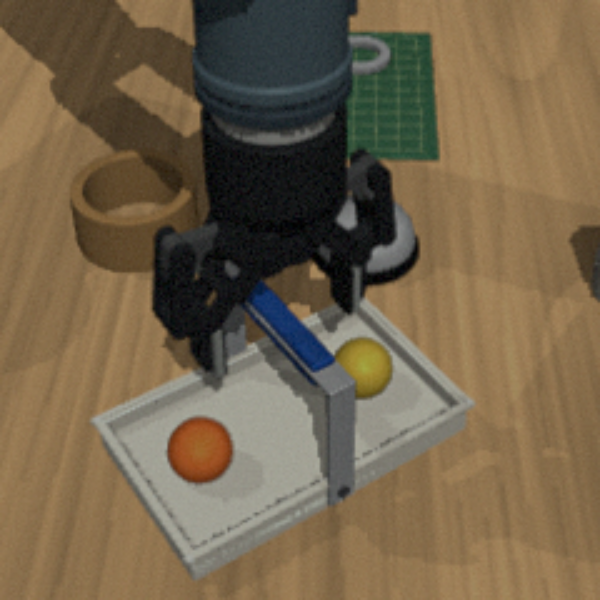

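The fingers straddle the handle centrally: jaws at 218 and 428, handle centre at 325. I'm closing gently.

Emit:
arm_command:
  motion: "0 0 0 0 0 0 0.7; 0 0 0 0 0 0 0.5; 0 0 0 0 0 0 0.35; 0 0 0 0 0 0 0.28; 0 0 0 0 0 0 0.24; 0 0 0 0 0 0 0.2; 0 0 0 0 0 0 0.15; 0 0 0 0 0 0 0; 0 0 0 0 0 0 0; 0 0 0 0 0 0 0"

```text
time_s: 11.07
eef_pos: [0.5191, -0.206, 0.0806]
eef_rot: [0.001, 0.46, 0.888, 0.0]
wrist_force: [-1.0, 0.5, -0.5]
opening: 0.185
```

```bash
python3 -c "
from h import *
go([.518,-.2055,.081],35.3)
o=get_obs();c=camera('wrist');cv2.imwrite('pics/w5.png',c['img'][:,:,::-1])
"
```

```text
t 11.07 pos [ 0.5191 -0.206   0.0806] delta units [ 0.0052 -0.0031 -0.0018] norm mm 1.3 yaw y 35.27 zaxis [ 9.e-04 -5.e-04 -1.e+00] F [-0.99  0.51 -0.53] op 0.185 q [-0.59  0.33  1.76  0.    1.05 -1.21]
turn units [ 0.0005  0.0009 -0.0005]
```

View pics/w5.png

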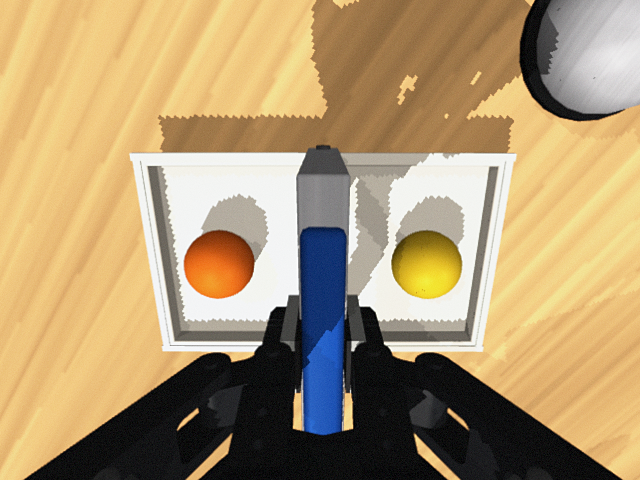

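The handle is gripped (opening 0.185 ≈ 16 mm) and both balls are seated. I'm lifting slowly.

Emit:
arm_command:
  motion: "0 0 -0.012 0 0 0 0; 0 0 -0.02 0 0 0 0; 0 0 -0.03 0 0 0 0; 0 0 -0.03 0 0 0 0; 0 0 -0.03 0 0 0 0; 0 0 -0.03 0 0 0 0; 0 0 -0.02 0 0 0 0; 0 0 -0.012 0 0 0 0; 0 0 -0.005 0 0 0 0; 0 0 0 0 0 0 0"

```text
time_s: 11.95
eef_pos: [0.5181, -0.2053, 0.1218]
eef_rot: [-0.001, 0.46, 0.888, 0.0]
wrist_force: [-0.5, -0.4, -3.4]
opening: 0.196
```

```bash
python3 -c "
from h import *
go([.518,-.2055,.2],35.3)
o=get_obs();c=camera('wrist');cv2.imwrite('pics/w6.png',c['img'][:,:,::-1])
c=camera('side');cv2.imwrite('pics/s6.png',cv2.resize(c['img'][190:430,170:410],None,fx=2.5,fy=2.5)[:,:,::-1])
"
```

```text
t 11.95 pos [ 0.5181 -0.2053  0.1218] delta units [ 1.000e-04 -1.100e-03 -3.911e-01] norm mm 78.2 yaw y 35.27 zaxis [-9.e-04  7.e-04 -1.e+00] F [-0.47 -0.4  -3.41] op 0.196 q [-0.59  0.27  1.74  0.    1.13 -1.21]
turn units [-0.0003 -0.001  -0.0004]
```

View pics/w6.png

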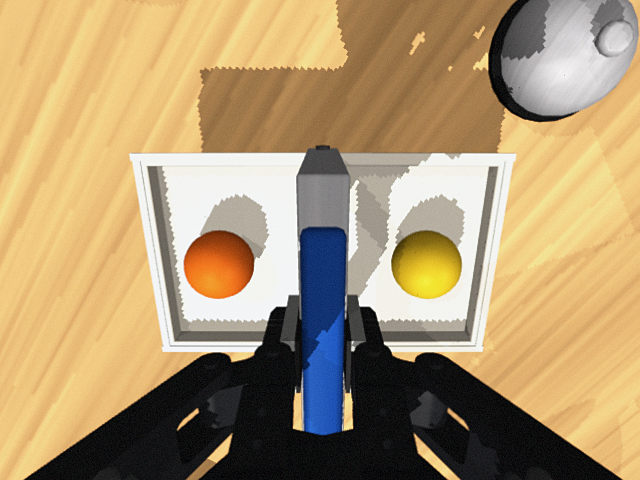

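View pics/s6.png

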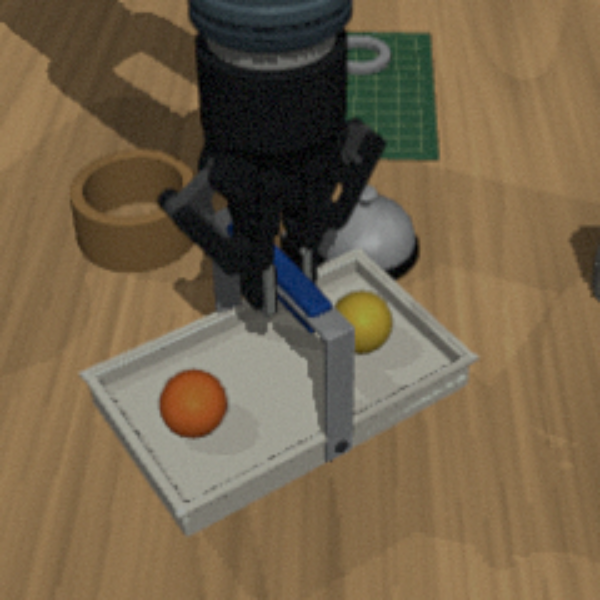

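The tray is up, level and firmly held; its image relative to the gripper hasn't changed. I'll lift it higher.

Emit:
arm_command:
  motion: "0 0 -0.015 0 0 0 0; 0 0 -0.03 0 0 0 0; 0 0 -0.045 0 0 0 0; 0 0 -0.055 0 0 0 0; 0 0 -0.055 0 0 0 0; 0 0 -0.055 0 0 0 0; 0 0 -0.045 0 0 0 0; 0 0 -0.03 0 0 0 0; 0 0 -0.015 0 0 0 0; 0 0 0 0 0 0 0"

```text
time_s: 12.88
eef_pos: [0.5183, -0.2055, 0.199]
eef_rot: [-0.0, 0.46, 0.888, 0.0]
wrist_force: [-0.2, -0.7, -3.1]
opening: 0.19
```

```bash
python3 -c "
from h import *
go([.563,.2075,.2],35.3)
"
```

```text
t 12.88 pos [ 0.5183 -0.2055  0.199 ] delta units [ 1.5569  1.3748 -0.0046] norm mm 415.4 yaw y 35.27 zaxis [-1.e-04  2.e-04 -1.e+00] F [-0.16 -0.68 -3.1 ] op 0.19 q [-0.59  0.17  1.68  0.    1.29 -1.21]
turn units [-0.     -0.0002 -0.0004]
```

Emit:
arm_command:
  motion: "0.0075 0.0066 0 0 0 0 0; 0.015 0.013 0 0 0 0 0; 0.026 0.023 0 0 0 0 0; 0.0375 0.033 0 0 0 0 0; 0.045 0.04 0 0 0 0 0; 0.0525 0.046 0 0 0 0 0; 0.0525 0.046 0 0 0 0 0; 0.0525 0.046 0 0 0 0 0; 0.0525 0.046 0 0 0 0 0; 0.0525 0.046 0 0 0 0 0"

```text
time_s: 13.72
eef_pos: [0.5274, -0.0908, 0.1951]
eef_rot: [-0.004, 0.46, 0.888, 0.0]
wrist_force: [-0.0, 0.1, -2.5]
opening: 0.188
```

```bash
python3 -c "
from h import *
go([.563,.2075,.2],35.3)
"
```

```text
t 13.72 pos [ 0.5274 -0.0908  0.1951] delta units [ 1.1167  1.0044 -0.0191] norm mm 300.4 yaw y 35.17 zaxis [-0.0067  0.0045 -1.    ] F [-0.04  0.11 -2.51] op 0.188 q [-0.39  0.13  1.74  0.    1.28 -1.01]
turn units [-0.0027 -0.0072 -0.0022]
```

Emit:
arm_command:
  motion: "0.052 0.047 -0.003 0 -0.002 0 0; 0.052 0.047 -0.003 0 -0.002 0 0; 0.052 0.047 -0.003 0 -0.002 0 0; 0.052 0.047 -0.003 0 0 0 0; 0.052 0.047 -0.002 0 0 0 0; 0.052 0.047 0 0 0 0 0; 0.052 0.047 0 0 0 0 0; 0.052 0.047 0 0 0 0 0; 0.052 0.047 0 0 0 0 0; 0.052 0.047 0 0 0 0 0"

```text
time_s: 14.55
eef_pos: [0.5384, 0.0701, 0.1941]
eef_rot: [-0.006, 0.457, 0.89, -0.001]
wrist_force: [0.9, 0.3, -2.2]
opening: 0.187
```

```bash
python3 -c "
from h import *
go([.563,.2075,.195],35.3)
o=get_obs();c=camera('wrist');cv2.imwrite('pics/w7.png',c['img'][:,:,::-1])
"
```

```text
t 14.55 pos [0.5384 0.0701 0.1941] delta units [ 0.4866  0.5003 -0.0033] norm mm 139.6 yaw y 35.66 zaxis [-0.0115  0.0041 -0.9999] F [ 0.87  0.35 -2.19] op 0.187 q [-0.09  0.15  1.72  0.    1.28 -0.71]
turn units [-0.0067 -0.0095  0.0059]
```

View pics/w7.png

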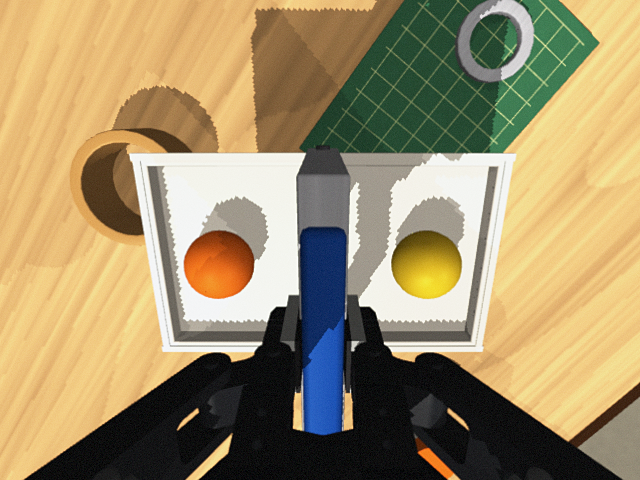

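Both balls are still seated mid-carry. I'm continuing and decelerating.

Emit:
arm_command:
  motion: "0.049 0.05 0 -0.001 -0.002 0.001 0; 0.049 0.05 0 -0.001 -0.002 0.001 0; 0.049 0.05 0 -0.001 -0.002 0.001 0; 0.042 0.043 0 0 0 0 0; 0.038 0.039 0 0 0 0 0; 0.035 0.036 0 0 0 0 0; 0.028 0.029 0 0 0 0 0; 0.021 0.022 0 0 0 0 0; 0.014 0.014 0 0 0 0 0; 0.007 0.007 0 0 0 0 0"

```text
time_s: 15.43
eef_pos: [0.551, 0.179, 0.1916]
eef_rot: [-0.005, 0.455, 0.891, -0.001]
wrist_force: [0.2, 0.6, -3.3]
opening: 0.191
```

```bash
python3 -c "
from h import *
go([.563,.2075,.184],35.3)
"
```

```text
t 15.43 pos [0.551  0.179  0.1916] delta units [0.08   0.1324 0.0378] norm mm 31.8 yaw y 35.93 zaxis [-0.0109  0.0027 -0.9999] F [ 0.18  0.62 -3.27] op 0.191 q [ 0.11  0.23  1.63  0.    1.29 -0.52]
turn units [-0.007  -0.0082  0.0104]
```

Emit:
arm_command:
  motion: "0.012 0.019 0.005 -0.001 -0.002 0.002 0; 0.015 0.025 0.006 -0.002 -0.002 0.003 0; 0.015 0.025 0.006 -0.002 -0.002 0.003 0; 0.012 0.02 0.006 0 0 0 0; 0.01 0.015 0.005 0 0 0 0; 0.005 0.008 0.003 0 0 0 0; 0 0 0 0 0 0 0; 0 0 0 0 0 0 0; 0 0 0 0 0 0 0; 0 0 0 0 0 0 0"

```text
time_s: 16.27
eef_pos: [0.5626, 0.2044, 0.1842]
eef_rot: [-0.001, 0.46, 0.888, -0.001]
wrist_force: [0.5, -0.6, -2.2]
opening: 0.195
```

```bash
python3 -c "
from h import *
go([.563,.2075,.184],35.3)
"
```

```text
t 16.27 pos [0.5626 0.2044 0.1842] delta units [0.0112 0.0105 0.0008] norm mm 3.1 yaw y 35.28 zaxis [-3.1e-03 -4.0e-04 -1.0e+00] F [ 0.47 -0.58 -2.19] op 0.195 q [ 0.15  0.28  1.59  0.    1.28 -0.47]
turn units [-0.0026 -0.0013 -0.0003]
```

Emit:
arm_command:
  motion: "0.01 0.01 0 -0.002 -0.001 0 0; 0 0 0 0 0 0 0; 0 0 0 0 0 0 0; 0 0 0 0 0 0 0; 0 0 0 0 0 0 0; 0 0 0 0 0 0 0"

```text
time_s: 16.77
eef_pos: [0.5632, 0.207, 0.1846]
eef_rot: [0.0, 0.46, 0.888, -0.0]
wrist_force: [-0.1, 0.6, -2.6]
opening: 0.188
```

```bash
python3 -c "
from h import *
np.set_printoptions(precision=4,suppress=True)
go([.563,.2075,.184],35.3)
o=get_obs();c=camera('wrist');cv2.imwrite('pics/w8.png',c['img'][:,:,::-1])
c=camera('side');cv2.imwrite('pics/s8.png',c['img'][:,:,::-1])
a=np.radians(35.3);ux=np.array([np.cos(a),np.sin(a),0]);g=np.array([.563,.2075,.103])
print('expected side balls',proj(c,[g+.06*ux+[0,0,.029],g-.06*ux+[0,0,.029]]))
print(search_frame('side','ball_a_center')[:1],search_frame('side','ball_b_center')[:1])
c=camera('top');cv2.imwrite('pics/t8.png',c['img'][:,:,::-1])
print('expected top balls',proj(c,[g+.06*ux+[0,0,.029],g-.06*ux+[0,0,.029]]))
print(search_frame('top','ball_a_center')[:1],search_frame('top','ball_b_center')[:1])
go([.563,.2075,.184],35.3)
"
```

```text
t 16.77 pos [0.5632 0.207  0.1846] delta units [0.0025 0.0008 0.0028] norm mm 0.8 yaw y 35.24 zaxis [ 0.     -0.0001 -1.    ] F [-0.06  0.63 -2.65] op 0.188 q [ 0.15  0.28  1.59 -0.    1.28 -0.46]
turn units [-0.      0.0001 -0.0011]
expected side balls [[333.7208 169.8411]
 [288.9618 183.2767]]
[{'box': [332.3, 160.1, 344.5, 182.0], 'conf': 0.48}] [{'box': [279.7, 175.6, 298.1, 191.0], 'conf': 0.73}]
expected top balls [[207.4462 229.5609]
 [242.916  279.1864]]
[{'box': [321.5, 234.8, 364.2, 275.6], 'conf': 0.23}] [{'box': [214.4, 197.4, 281.0, 317.3], 'conf': 0.16}]
t 17.12 pos [0.5632 0.207  0.1845] delta units [0.0024 0.0008 0.0025] norm mm 0.7 yaw y 35.24 zaxis [-0.0001 -0.0001 -1.    ] F [-0.31 -0.08 -2.01] op 0.188 q [ 0.15  0.28  1.59 -0.    1.28 -0.46]
turn units [-0.0001 -0.     -0.0011]
```

View pics/w8.png

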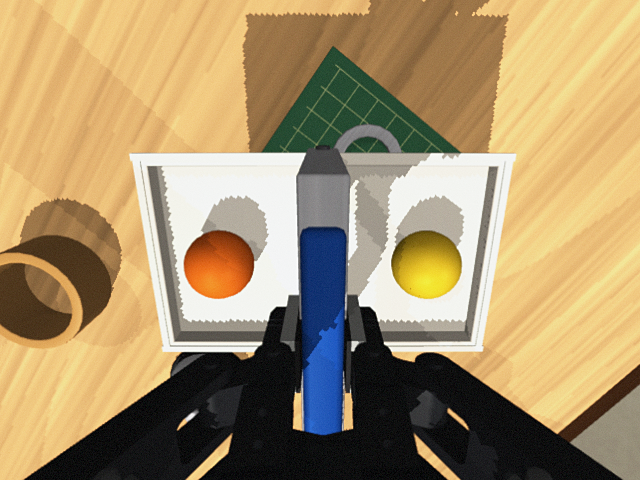

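View pics/s8.png

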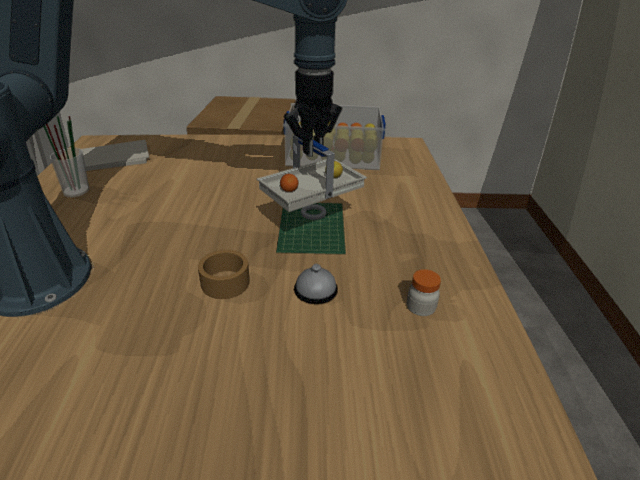

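View pics/t8.png

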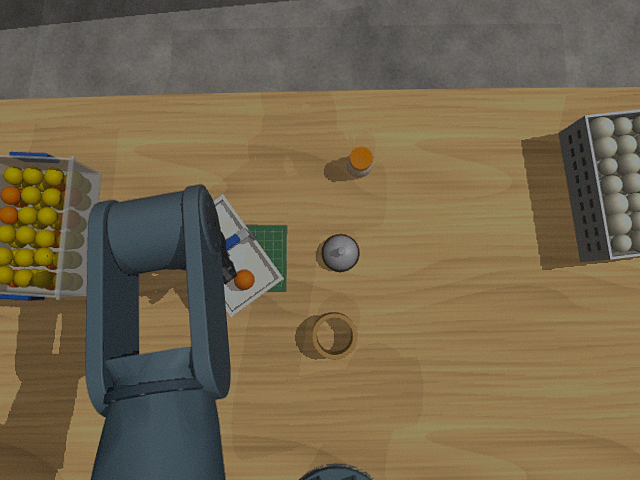

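Both balls are in their pockets: in the wrist view at (219,264) and (427,264), unchanged since the grasp, and in the side view at about (335,170) and (289,183), as predicted. The tray is level and still, the bystanders are in place, and I'm handing in.

```bash
python3 -c "
from h import *
o=get_obs();print(abs(o['dq']).max(),o['time_s']);print(hand_in())
"
```

```text
0.000677319698261325 17.1167
the job is handed in; nothing more can be done
None
```

The job is handed in at 17.1 s, with the tray held level and still above the middle of the mat and both balls in their pockets. No verdict was reported.

- **Bell:** I pressed the plunger to its stop. The force rose to about 22 N against the 4.8 N spring, with the fingertips steady at z ≈ 0.053 m. The plunger came back up afterwards.
- **Carry:** I then gripped the tray by the blue handle, lifted it slowly and carried it over the bell to the mat.
- **Final pose:** The gripper is at (0.563, 0.207), within 1 mm of where I aimed and pointing straight down. That puts the tray's underside about 10 cm above the mat. The arm was at rest (joint speeds under 0.001 rad/s).
- **Balls:** The last wrist picture shows both balls exactly where they were at the grasp. In the side view the orange ball matches its predicted spot, and the yellow one does to within a few pixels.
- **Bystanders:** The glue jar, tape roll and ring gauge look undisturbed in the last pictures.

**Checks that disagreed:**
- The wrist camera put the plunger about 3 mm from where the other two cameras did, so I aimed between the two.
- In the last top view the arm hides the yellow ball, and the detector gave only low-confidence false hits for both balls. I checked the orange ball there by eye instead, about 1 pixel from its predicted spot. The yellow ball's position rests on the wrist and side views.

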